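# Set the sensor gap with the thumbwheel and lock it

## Task

With a fingertip on the knurled thumbwheel, roll it until the jaw's pointer stands over the black gauge line, without running the jaw into the sensor plate; only then push the lock lever's knob round to its stop. Use only the fingertips: pick nothing up, do not push on the jaw itself, leave the things lying around where they are, and finish with the hand clear.

Things in the scene. Friction and masses are not known exactly. Their poses are not given: they have to be found in the camera images.
- fixture: Fixture bolted to the bench: aluminium plate 130 (x) x 310 (y) x 12 mm, from y = -135 to +175 mm of its frame. Origin on the bench under the middle of the thumbwheel. Fixture +y runs from the wheel to the jaw and sensor nest, -y to the lock lever; z is up; nothing on it stands above 82 mm. Black-knob lever at one end, white sensor plate at the other. All its parts' points have these axes.
- wheel_top (a point): Highest point of the knurled steel thumbwheel (64 mm diameter, 24 wide, axle along fixture x, 50 above the bench), 82 mm above the bench; stays put as the wheel turns. The grey cheeks beside it (outer faces 25 mm from its middle) reach 58 mm. Press the rim down with 5 to 10 N and drag along fixture y: it turns by friction, needs about 1.5 N at the rim, and stays where left.
- thumbwheel (a joint): Angle of the thumbwheel (rad), 0 to 3.5. It grows when the top of the rim moves to fixture +y, which drives the jaw to +y (closes the gap) by 14 mm per rad; 1 mm at the rim is 0.44 mm at the jaw.
- jaw: Steel sliding jaw between wheel and sensor nest: block 74 (x) x 30 (y) x 30 mm, top 47 mm above the bench, its centre 60 mm (fully back) to 109 mm from the wheel's middle along fixture +y. Origin under its centre, at bench height. It is geared to the wheel and is not to be touched.
- pointer (a point): Middle of the jaw's pointer: dark blade 3 mm thick in fixture y, sticking out over the gauge strip on the fixture +x side, at the jaw's front edge; this point is at the blade's centre, 45 mm above the bench.
- gauge_line (a point): Middle of the one black gauge line (3 mm wide, along fixture x) across the aluminium gauge strip beside the jaw, 40 mm above the bench. The gap is set when pointer and line are equal along fixture y. The pointer starts 13 to 38 mm short of it (to fixture -y). At the line, the white ceramic sensor plate is still 6 mm ahead of the jaw's face.
- lock_lever (a joint): Angle of the lock lever (rad): 0 points along fixture -y (unlocked), 1.5 points nearly along fixture -x and is its stop (locked). It grows clockwise seen from above. Friction-held, about 1 N at the knob moves it; it does not block the wheel.
- lever_pivot (a point): Axis of the lock lever, 85 mm from the wheel's middle to fixture -y; this point 50 mm above the bench.
- lever_knob (a point): Top centre of the upright black knob at the lever's end: cylinder 16 mm diameter, from 42 to 72 mm above the bench, 50 mm from the pivot; the flat lever arm beneath is 12 mm wide, top at 50 mm. Turns with the lever.
- vial: Bystander, leave alone: glass jar, 28 dia x 55 tall mm; origin at the middle of its underside.
- housing: Bystander, leave alone: grey sensor housing with a black plug on one end, 50 x 70 x 28 mm; origin at the middle of its underside.
- driver: Bystander, leave alone: screwdriver lying down, length 150 mm; origin at the middle of its underside, along x.
- collar: Bystander, leave alone: steel ring, 36 outer dia x 14 tall mm; origin at the middle of its underside.
- tray: Bystander, leave alone: white open tray 100 x 140 x 30 mm; origin at the middle of its underside.
- wash_bottle: Bystander, leave alone: white bottle, 60 dia x 130 tall mm; origin at the middle of its underside.
- weight: Bystander, leave alone: brass cylinder, 28 dia x 30 tall mm; origin at the middle of its underside.

How it is judged:
By the outcome, as a careful person would: the job done as asked, in the order asked, and still so for the second after the job is handed in, with the robot touching nothing.
It also fails if it takes over 72 s, if anything falls off the work surface, if the arm or the gripper's body presses on something with over 40 N, if the wrist force passes 120 N, or if a joint passes its speed limit or range.

## Robot

A 6-joint arm with a two-finger parallel gripper is mounted at the origin on the work surface. World frame = base frame: x ahead of the robot, y to its left, z up, the work surface at z = 0. Lengths are in m, angles in rad, forces in N, time in s.
With the tool pointing down it reaches from about 0.25 to 0.8 m from the base axis. Payload 8.5 kg.
Tool frame: the origin (TCP) lies at the very end of the fingers, on their centre line; the grasp point (between the pads) lies 19 mm behind it; z points along the fingers, y is the direction in which the jaws open and shut (so a half turn about z gives the same grasp; the last joint's range is limited). The gripper opens to 85 mm and grips with 20 to 120 N. Pads are 22 mm wide; open, the fingers measure 114 mm over their backs; the gripper's body (76 mm by 85 mm) begins 54 mm behind the grasp point. The pads swing forward as they close: fully open they stand 13 mm farther back than shut.
Start: joints at [1.115, 0.238, -0.013, 1.319, 0, 1.571], TCP at [0.231, 0.471, 0.231] pointing down, gripper open.
Joint ranges: [-2.66, 2.66], [-1.03, 1.9], [-1.14, 1.46], [-1.82, 2.27], [-1.45, 1.34], [-3.14, 3.14]. Speed limits (rad/s): [2.22, 2.22, 2.79, 3.14, 3.14, 3.14].

## Interface

Orientations are given as [roll, pitch, yaw] about the fixed x, y, z axes, in that order (R = Rz(yaw) Ry(pitch) Rx(roll)).
In Python, from bench import bot, capture, order, models gives the robot as it stands. Calls block until the motion is done:
- bot.move_pose(position, orientation): joint-space move of the TCP to a pose.
- bot.movel(position, frame=None, v=0.15, until_force=None): straight line of the TCP; frame=None keeps the orientation; v is the mean speed in m/s. With until_force (N) it stops when the force on the tool has changed by that much, and returns True; else False.
- bot.set_joints(angles): joint-space move.
- bot.command_gripper(opening, grasp_force=None): finger opening in m; grasp_force is the grip in N (None keeps the last); returns when the fingers have stopped.
- bot.wait(seconds).
- bot.inverse_kinematics(position, orientation): joint angles nearest the present ones, or None.
- bot.get_state(): the state.
- capture(name): name is "scene" or "top" or "wrist"; returns a dict with "img" (480x640x3 uint8, red, green, blue), "range_z" (480x640 float32, m along the optical axis (not along the pixel's ray), 0 where there is no reading), "mtx" (3x3 intrinsics, pixels), "D" ([k1, k2, p1, p2, k3] as OpenCV has them; the pictures are not rectified), "world_from_camera" (4x4, takes a point from camera to world coordinates). Camera axes: x right, y down, z forward; pixel columns grow to the right and rows downward; lengths in m; the calibration is good to about 2 mm. A picture is of the moment at which its call begins.
A pose or a line that the arm cannot do raises bot.IKError and nothing moves.
- order.finish_job(): hands the job in, once; it reports no verdict.
Trained networks look in a picture, given as the dict that the camera call returned (one of the last four; its "shot" number tells which), for a name from the list of things; names that differ only in an ending like _2 or _b are one class to them, and where a whole thing is asked for, a point or a joint stands for the part that bears it (a point fixed in the world has none). Each returns a list of dicts, best first, with "confidence" (0 to 1); they miss things now and then, are a little off and sometimes report something else, mostly with a low value. They report only what shows in the picture. A call takes as long as a camera call.
- models.trace(picture, target): "mask" (480x640 bool, what is visible of it) and "rect" ([centre column, centre row, width, height] in pixels, round what is visible of it).
The state is a dict: "time_s": time; "joint_pos": joint angles; "qd": joint speeds; "joint_torque": joint torques, N m; "tcp_pos": TCP position; "eef_rot": TCP orientation; "ft_force": force on the tool from outside, world axes, zero at the start; "moment": the same for the moment, N m; "opening": finger opening in m.
Only numpy, scipy, OpenCV 4.12 (cv2) and the standard library are available. Lean on these libraries where they do the work, as an engineer would, in place of code of your own. Each camera call takes 0.05 s, during which the arm holds its last target.

## Working session

There is one attempt and no reset: what is moved stays moved. The work goes in short steps, each a Python script; the robot and the scene stay as the last script left them, time stands still between calls to the robot, and variables do not carry over. Pictures are saved under pics/ and viewed, and the job is handed in when it is done.

```bash
mkdir -p pics; ls; python3 - <<'E'
from bench import bot,capture,order,models
import cv2
for n in ["scene","top","wrist"]:
    c=capture(n); cv2.imwrite(f"pics/a_{n}.png",c["img"][:,:,::-1]); print(n,c["world_from_camera"].round(3).tolist(),c["mtx"].round(1).tolist(),c["D"])
s=bot.get_state(); print(s)
E
```

```text
pics
scene [[0.582, 0.503, -0.639, 1.208], [0.813, -0.377, 0.444, -0.389], [-0.018, -0.778, -0.628, 0.68], [0.0, 0.0, 0.0, 1.0]] [[491.3, 0.0, 318.8], [0.0, 491.3, 246.3], [0.0, 0.0, 1.0]] [-0.03672915  0.          0.          0.          0.        ]
top [[0.017, -0.999, 0.048, 0.539], [-1.0, -0.017, 0.001, 0.013], [0.0, -0.048, -0.999, 1.16], [0.0, 0.0, 0.0, 1.0]] [[485.9, 0.0, 305.8], [0.0, 485.9, 234.8], [0.0, 0.0, 1.0]] [-0.00387317  0.          0.          0.          0.        ]
wrist [[0.44, 0.866, 0.24, 0.17], [0.898, -0.423, -0.119, 0.501], [-0.001, 0.268, -0.964, 0.373], [0.0, 0.0, 0.0, 1.0]] [[417.7, 0.0, 314.6], [0.0, 417.7, 231.4], [0.0, 0.0, 1.0]] [-0.02808284  0.          0.          0.          0.        ]
{'time_s': 0.15, 'joint_pos': array([ 1.11501500e+00,  2.38653538e-01, -1.41337877e-02,  1.31918497e+00,
       -1.28670651e-05,  1.57084831e+00]), 'qd': array([ 7.00881008e-05, -9.98085362e-04,  1.18872934e-03, -2.82999235e-03,
       -6.97656114e-04, -6.82268459e-04]), 'joint_torque': array([-2.21534438e-04, -5.39078915e+01,  3.46597195e+01,  1.44790445e-02,
       -4.81399368e-06, -2.41011060e-05]), 'tcp_pos': array([0.23093514, 0.4710897 , 0.23079126]), 'eef_rot': array([-3.14041669e+00,  1.29281898e-05,  2.68575935e+00]), 'ft_force': array([ 0.73870012, -0.2701847 ,  0.43724362]), 'moment': array([-0.0216273 , -0.00694521,  0.01677269]), 'opening': 0.08559207946014714}
```

View pics/a_scene.png

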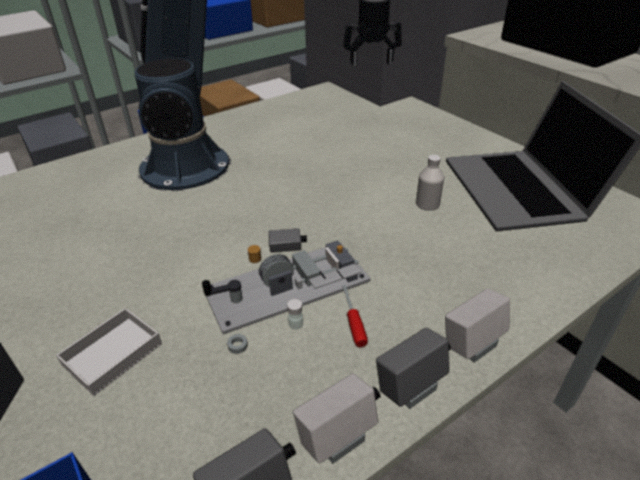

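View pics/a_top.png

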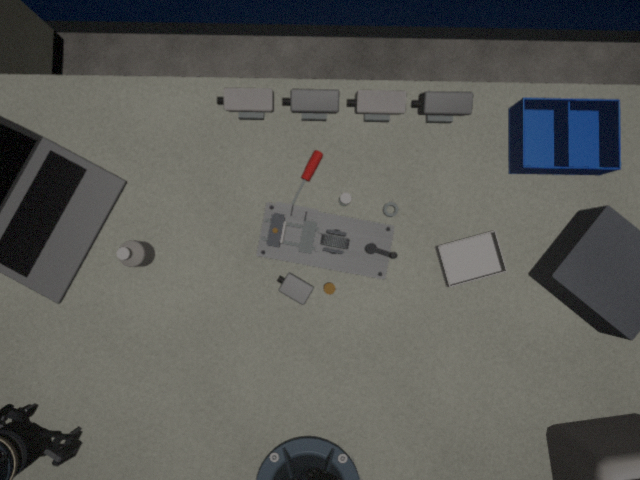

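View pics/a_wrist.png

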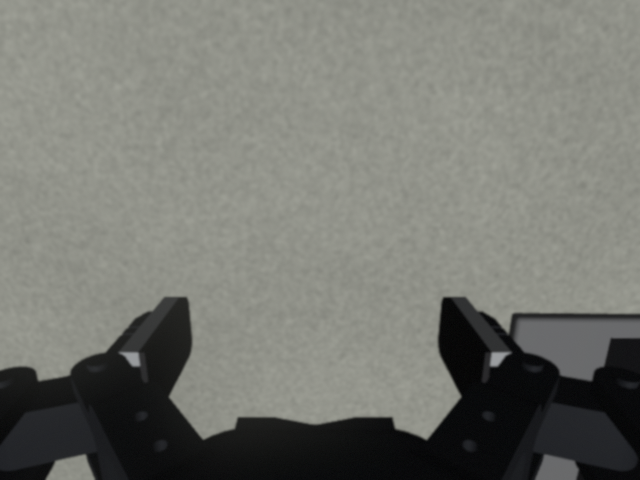

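The top view has the fixture at about (328,240), with the wheel at (336,241), the jaw at (307,237) and the lever pivot at (370,248). The lever points right, along fixture -y. Next I'll localise it roughly and get a wrist close-up.

```bash
cat > h.py <<'E'
from bench import bot,capture,order,models
import cv2,numpy as np
def px2w(c,uv,z=None):
    """pixels -> world; at plane height z or by depth"""
    uv=np.atleast_2d(np.asarray(uv,float))
    n=cv2.undistortPoints(uv.reshape(-1,1,2),c["mtx"],c["D"]).reshape(-1,2)
    T=c["world_from_camera"]; d=np.c_[n,np.ones(len(n))]
    if z is None:
        k=np.array([c["range_z"][int(round(v)),int(round(u))] for u,v in uv])
    else:
        k=(z-T[2,3])/(d@T[:3,:3].T)[:,2]
    return (d*k[:,None])@T[:3,:3].T+T[:3,3]
def w2px(c,P):
    T=np.linalg.inv(c["world_from_camera"]); 
    r,_=cv2.Rodrigues(T[:3,:3])
    return cv2.projectPoints(np.atleast_2d(P).astype(float),r,T[:3,3],c["mtx"],c["D"])[0].reshape(-1,2)
def save(c,name,crop=None,s=1):
    im=c["img"][:,:,::-1]
    if crop: im=im[crop[1]:crop[3],crop[0]:crop[2]]
    if s!=1: im=cv2.resize(im,None,fx=s,fy=s,interpolation=cv2.INTER_CUBIC)
    cv2.imwrite("pics/"+name+".png",im)
E
python3 - <<'E'
from h import *
c=capture("top")
save(c,"b_top",(240,140,440,310),4)
for n in ["wheel_top","jaw","lever_knob","pointer","gauge_line","fixture","lever_pivot"]:
    r=models.trace(c,n)
    for q in r[:2]:
        print(n,q["confidence"],np.round(q["rect"],1),px2w(c,q["rect"][:2]).round(4), px2w(c,q["rect"][:2],0.05).round(4))
E
```

```text
jaw 0.56 [307.5 237.5  20.8  36.2] [[0.586  0.0103 0.0499]] [[0.586  0.0103 0.05  ]]
lever_knob 0.72 [380.5 248.7  31.8  15.9] [[ 0.5632 -0.1561  0.0551]] [[ 0.5633 -0.1569  0.05  ]]
pointer 0.68 [306.8 233.4  16.   42.7] [[0.5953 0.012  0.051 ]] [[0.5953 0.012  0.05  ]]
gauge_line 0.68 [332.9 241.2  30.   12.4] [[ 0.5775 -0.0464  0.0779]] [[ 0.5785 -0.0479  0.05  ]]
gauge_line 0.65 [292.6 222.9  49.1  45.7] [[0.6205 0.0456 0.0273]] [[0.6189 0.0449 0.05  ]]
fixture 0.96 [326.4 240.5 140.1  75.2] [[ 0.5789 -0.0319  0.0772]] [[ 0.5799 -0.0331  0.05  ]]
```

View pics/b_top.png

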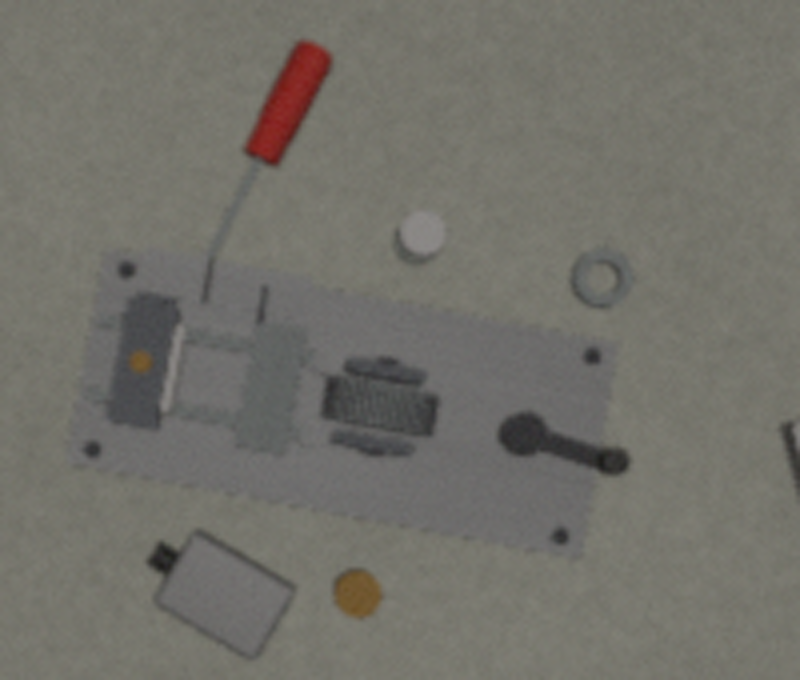

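```bash
python3 - <<'E'
from h import *
yaw=np.deg2rad(79.5)
bot.command_gripper(0.0)
bot.move_pose([0.577,-0.045,0.24],[np.pi,0,yaw])
s=bot.get_state();print(s["time_s"],s["joint_pos"],s["tcp_pos"],s["opening"],s["ft_force"])
c=capture("wrist");save(c,"c_wrist");print(c["world_from_camera"].round(3).tolist())
for n in ["wheel_top","jaw","lever_knob","pointer","gauge_line","lever_pivot","fixture"]:
    for q in models.trace(c,n)[:2]:
        print(n,q["confidence"],np.round(q["rect"],1),px2w(c,q["rect"][:2]).round(4))
E
```

```text
3.5417 [-7.63972588e-02  3.29077502e-01  1.36866609e-01  1.37857715e+00
  2.07705476e-04  1.67621981e+00] [ 0.57698271 -0.04410195  0.24003922] -3.901610518853269e-05 [ 0.47540263 -1.34211396  0.69799605]
[[0.984, -0.174, -0.049, 0.589], [-0.18, -0.948, -0.263, 0.022], [-0.001, 0.268, -0.963, 0.383], [0.0, 0.0, 0.0, 1.0]]
wheel_top 0.88 [312.8 168.2 161.6 334. ] [[ 0.5793 -0.0216  0.0124]]
jaw 0.65 [329.8 132.1 121.4  38.1] [[0.5985 0.0079 0.0476]]
pointer 0.56 [330.2 131.8 123.   41. ] [[0.5988 0.0081 0.0475]]
gauge_line 0.69 [315.9 167.3 158.1 334.7] [[ 0.5822 -0.0213  0.0124]]
gauge_line 0.64 [335.6  76.2 140.6 144.2] [[0.6121 0.0506 0.0118]]
lever_pivot 0.97 [312.4 168.6 156.8 337.1] [[ 0.5789 -0.0219  0.012 ]]
fixture 0.68 [316.6 166.8 159.1 333.5] [[ 0.5828 -0.0211  0.011 ]]
```

View pics/c_wrist.png

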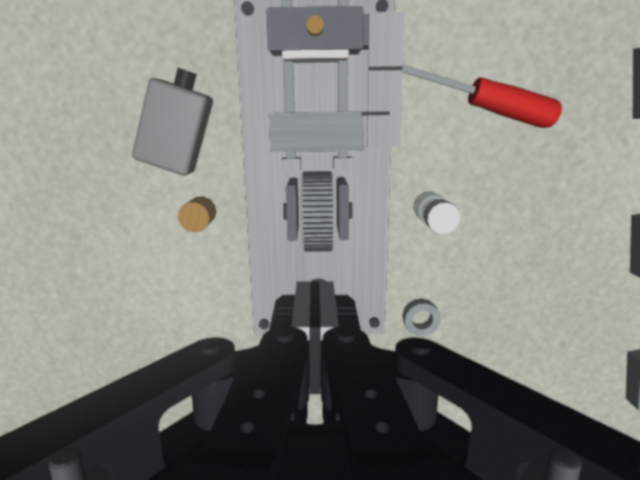

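The close-up shows the wheel at (317,211), the jaw at (317,132), the pointer blade at (375,113) and the gauge line at (386,68). The plate screws are at (247,8), (382,5), (263,323) and (374,322). The driver's shaft ends beside the line, from column 403 on. Next I'll compute the fixture pose.

```bash
python3 - <<'E'
from h import *
c=capture("wrist")
np.set_printoptions(precision=4,suppress=True)
S=px2w(c,[(247,8),(382,5),(263,323),(374,322)],0.013);print(S)
print(np.linalg.norm(S[0]-S[2]),np.linalg.norm(S[1]-S[3]),np.linalg.norm(S[0]-S[1]),np.linalg.norm(S[2]-S[3]))
for a,b in((2,0),(3,1)):
    d=S[a]*-1+S[b];print("yaw y-axis",np.rad2deg(np.arctan2(-d[0],d[1])))
m=S.mean(0); print("center",m)
yw=np.arctan2(-(S[0]+S[1]-S[2]-S[3])[0],(S[0]+S[1]-S[2]-S[3])[1]);print(np.rad2deg(yw))
ex=np.array([np.cos(yw),np.sin(yw),0]);ey=np.array([-np.sin(yw),np.cos(yw),0])
o=m-0.020*ey; print("origin est",o)
# wheel by depth
for uv in [(317,205),(317,211),(317,200),(317,215)]:
    p=px2w(c,[uv])[0];print(uv,p,(p-o)@ex,(p-o)@ey)
for nm,uv,z in[("ptr",(375,113),.045),("line",(386,68),.040),("cheekL",(292,211),.058),("cheekR",(344,211),.058)]:
    p=px2w(c,[uv],z)[0];print(nm,p,px2w(c,[uv])[0],(p-o)@ex,(p-o)@ey)
save(c,"d",(220,40,420,190),4)
w=c["range_z"][165:260,317]
for v in range(165,260,6):
    p=px2w(c,[(317,v)])[0];print(v,p,(p-o)@ey)
E
```

```text
[[ 0.5508  0.1143  0.013 ]
 [ 0.6581  0.0967  0.013 ]
 [ 0.5038 -0.1619  0.013 ]
 [ 0.611  -0.1805  0.013 ]]
0.2801798678030567 0.2812589686872395 0.10874637673157113 0.10879507990397526
yaw y-axis -9.652266695042393
yaw y-axis -9.642059897516031
center [ 0.5809 -0.0328  0.013 ]
-9.647153487406413
origin est [ 0.5776 -0.0526  0.013 ]
(317, 205) [ 0.5793 -0.0413  0.0806] -0.00013823140494857933 0.011367890063331196
(317, 211) [ 0.5786 -0.0451  0.0837] -0.00020111248210816367 0.007541703781378796
(317, 200) [ 0.58   -0.0379  0.0794] -8.866837492758938e-05 0.014889152981015832
(317, 215) [ 0.578  -0.0488  0.0807] -0.00023302353739882432 0.0038254308616732127
ptr [0.6358 0.0151 0.045 ] [0.6353 0.0152 0.0489] 0.046085720615482884 0.07645871377589741
line [0.6497 0.0467 0.04  ] [0.6498 0.0467 0.04  ] 0.054537155521263016 0.10997170774925516
cheekL [ 0.5581 -0.0472  0.058 ] [ 0.5581 -0.0472  0.0582] -0.02005437594147543 0.001997953285324682
cheekR [ 0.5988 -0.0547  0.058 ] [ 0.5988 -0.0545  0.059 ] 0.021347861503104408 0.0014257384532277797
165 [ 0.5835 -0.0202  0.0119] 0.03289378463805012
171 [ 0.5833 -0.0203  0.0522] 0.032771541439587396
177 [ 0.5827 -0.0233  0.0638] 0.02968004408918726
183 [ 0.582  -0.0273  0.0677] 0.025676346047666387
189 [ 0.5813 -0.0307  0.0739] 0.022138831330904454
195 [ 0.5805 -0.0348  0.076 ] 0.017996899973697945
201 [ 0.5798 -0.0386  0.0795] 0.014156414986037582
207 [ 0.579  -0.0429  0.0801] 0.009759165028472972
213 [ 0.5783 -0.0471  0.0816] 0.005549934529614368
219 [ 0.5775 -0.0515  0.0818] 0.00104504011340398
225 [ 0.5766 -0.0564  0.0805] -0.0038944853005071093
231 [ 0.5757 -0.0609  0.0806] -0.008537230945240056
237 [ 0.5749 -0.0658  0.0797] -0.013483004038380025
243 [ 0.5738 -0.0719  0.0748] -0.019735014241994125
249 [ 0.5725 -0.0788  0.0682] -0.026736098100177814
255 [ 0.5684 -0.103   0.0108] -0.05128277316643954
```

View pics/d.png

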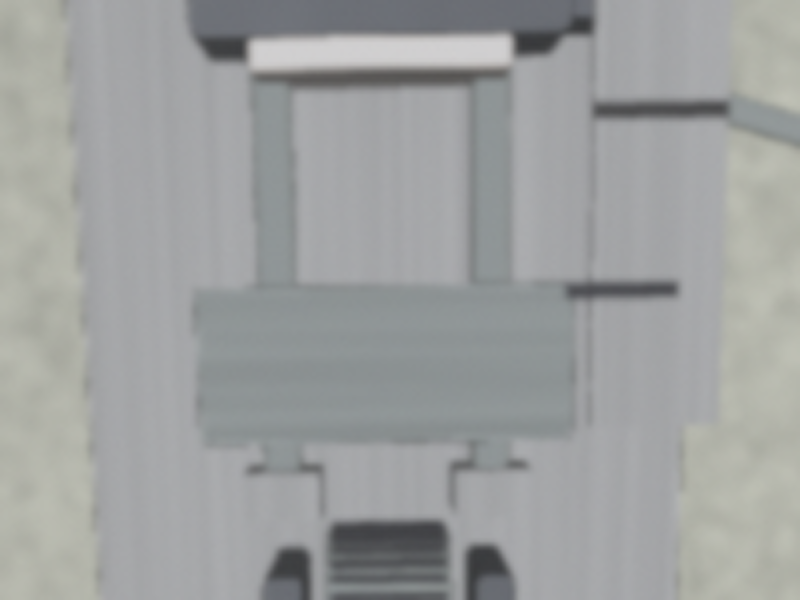

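The pose is consistent: the screw pattern is rigid, yaw is -9.65°, and the wheel top comes out at 82 mm near y=0. Pointer at 76.5 mm and line at 110 mm along fixture y gives about 33.5 mm of jaw travel, or 76 mm at the rim. I'll make one careful first stroke.

```bash
cat >> h.py <<'E'
np.set_printoptions(precision=4,suppress=True)
YW=np.deg2rad(-9.65); EX=np.array([np.cos(YW),np.sin(YW),0]); EY=np.array([-np.sin(YW),np.cos(YW),0])
O=np.array([0.5776,-0.0526,0.0]); TY=YW+np.pi/2
def F(x,y,z): return (O+x*EX+y*EY+np.array([0,0,z]))
def fx(p): d=np.asarray(p)-O; return np.array([d@EX,d@EY,d[2]])
def ff(s): f=s["ft_force"]; return np.array([f@EX,f@EY,f[2]])
def st(tag=""):
    s=bot.get_state(); print(tag,round(s["time_s"],2),"F",fx(s["tcp_pos"]),"force",ff(s)); return s
def press(y0,f=7):
    bot.movel(F(0,y0,0.090),v=0.15)
    r=bot.movel(F(0,y0,0.077),v=0.02,until_force=f); return r
E
python3 - <<'E'
from h import *
bot.move_pose(F(0,-.009,.10),[np.pi,0,TY])
st("start")
print(press(-.009)); s=st("contact")
z=fx(s["tcp_pos"])[2]
for y in (-.004,.001,.006,.010):
    bot.movel(F(0,y,z),v=0.03); st()
c=capture("wrist");save(c,"e")
bot.movel(F(0,.010,.095)); st("up")
E
```

```text
start 4.61 F [ 0.0006 -0.009   0.101 ] force [ 0.2203 -0.2477  1.0549]
True
contact 5.34 F [ 0.0003 -0.009   0.0818] force [-1.3383 -1.0428  6.4147]
 5.66 F [ 0.0002 -0.0038  0.082 ] force [-1.2323  0.37    4.8415]
 5.97 F [0.0002 0.0012 0.082 ] force [-0.4248  0.7509  5.8279]
 6.29 F [0.0002 0.0062 0.082 ] force [-0.9553  0.3068  5.8387]
 6.58 F [0.0002 0.0101 0.0819] force [-0.0629  0.2945  4.5721]
up 6.88 F [0.0003 0.01   0.0952] force [-0.8942 -0.0476 -0.047 ]
```

View pics/e.png

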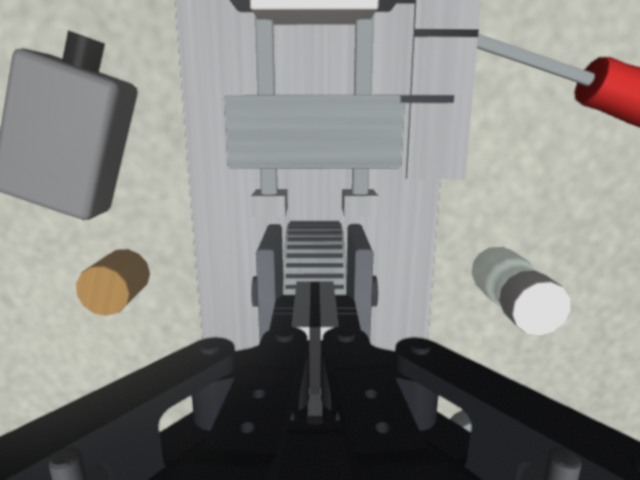

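The wheel turned: the pointer is at (427,99) and the line at (446,33), so the gap is down to ~24 mm. I'll automate the gap measurement and repeat the stroke.

```bash
cat >> h.py <<'E'
def prof(c,x,z,ys):
    uv=w2px(c,np.array([F(x,y,z) for y in ys])).astype(np.float32)
    g=cv2.cvtColor(c["img"],cv2.COLOR_RGB2GRAY).astype(np.float32)
    return cv2.remap(g,uv[:,0].reshape(1,-1),uv[:,1].reshape(1,-1),cv2.INTER_LINEAR,borderValue=255)[0]
def dark(c,xs,z,lo,hi):
    ys=np.arange(lo,hi,.0002); out=[]
    for x in xs:
        p=prof(c,x,z,ys); med=np.median(p); i=np.argmin(p); 
        w=np.clip((med+p[i])/2-p,0,None); w[np.abs(np.arange(len(p))-i)>15]=0
        out.append((w*ys).sum()/w.sum())
    return np.array(out)
def gap(c,ptr_hi=.2,pz=.0475):
    l=dark(c,(.058,.060,.062,.064),.040,.095,.125)
    L=np.median(l); p=dark(c,(.047,.049,.051),pz,.070,min(L+.006,ptr_hi))
    return L,np.median(p),l,p
def stroke(y0,y1,f=7):
    bot.movel(F(0,y0,.088),v=.2)
    print("hit",bot.movel(F(0,y0,.077),v=.02,until_force=f)); s=st("contact")
    z=fx(s["tcp_pos"])[2]
    bot.movel(F(0,y1,z),v=.04); s=st("end")
    c=capture("wrist"); bot.movel(F(0,y1,.092),v=.2)
    return c
E
python3 - <<'E'
from h import *
c=capture("wrist");g=gap(c,.095);print(g, g[0]-g[1])
c=stroke(-.010,.010);g=gap(c,.103);print(g,g[0]-g[1]);save(c,"f")
E
```

```text
(np.float64(0.11081440900879566), np.float64(0.08456664416536538), array([0.1108, 0.1108, 0.1108, 0.1108]), array([0.0846, 0.0846, 0.0846])) 0.026247764843430277
hit True
contact 7.59 F [ 0.0003 -0.0097  0.0817] force [-0.38   -0.5819  7.1227]
end 8.24 F [0.0002 0.0105 0.0818] force [-0.3712  2.1426  4.5084]
(np.float64(0.11078035957001815), np.float64(0.09330710884623238), array([0.1108, 0.1108, 0.1108, 0.1108]), array([0.0933, 0.0933, 0.0933])) 0.017473250723785777
```

View pics/f.png

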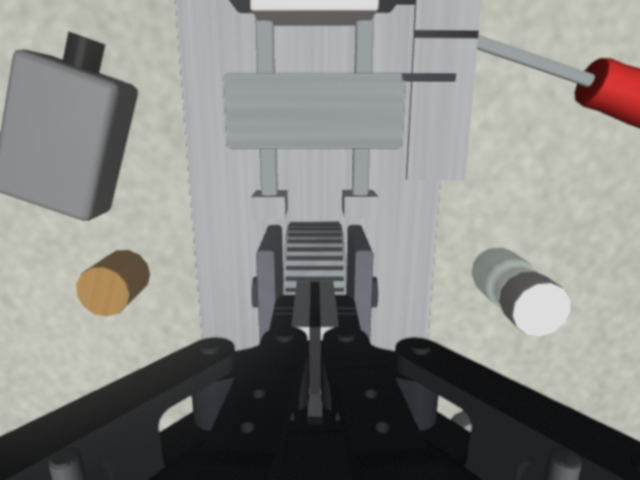

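The pointer is now at (430,76) and the line at (446,33), leaving 17.5 mm. Each 20 mm stroke closes 8.7 mm.

```bash
python3 - <<'E'
from h import *
c=stroke(-.010,.010);g=gap(c,.1075);print(g[:2],g[0]-g[1])
c=stroke(-.010,.004);g=gap(c,.1075);print(g,g[0]-g[1])
bot.movel(F(0,-.02,.12)); c=capture("wrist");save(c,"g",(300,0,620,240),2.5)
g=gap(c,.1085);print(g,g[0]-g[1]); st()
E
```

```text
hit True
contact 9.2 F [ 0.0002 -0.0097  0.0817] force [-1.7375 -0.4494  8.2375]
end 9.85 F [0.0001 0.0105 0.0818] force [-0.5885  1.6286  5.0164]
(np.float64(0.1108061759531098), np.float64(0.10192039687456311)) 0.008885779078546693
hit True
contact 10.81 F [ 0.0002 -0.0097  0.0817] force [-1.3216 -1.0142  7.6566]
end 11.31 F [0.0002 0.0047 0.0819] force [-2.3693  0.53    6.3404]
(np.float64(0.11076149963188034), np.float64(0.10699290702541651), array([0.1102, 0.1108, 0.1108, 0.1108]), array([0.107, 0.107, 0.107])) 0.0037685926064638248
(np.float64(0.09689642096974589), np.float64(0.07272946058091294), array([0.0979, 0.0968, 0.097 , 0.0965]), array([0.0706, 0.0727, 0.0865])) 0.024166960388832953
 12.06 F [-0.0002 -0.0199  0.1193] force [ 0.3853 -0.5432  0.76  ]
```

View pics/g.png

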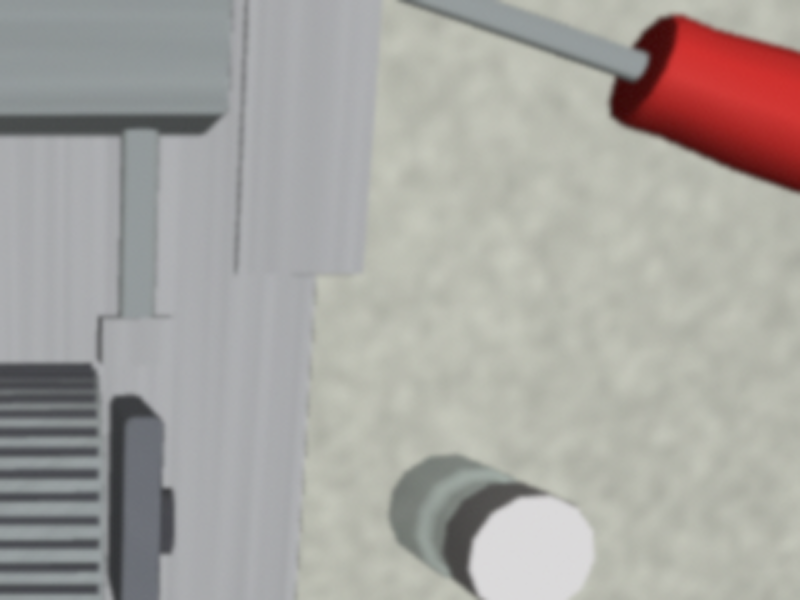

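That view missed the pointer. I'll look from straight above it instead.

```bash
python3 - <<'E'
from h import *
bot.movel(F(.05,.040,.15)); bot.wait(.3); c=capture("wrist")
print("cam",fx(c["world_from_camera"][:3,3]))
uv=w2px(c,[F(.05,.109,.04)])[0];print(uv)
x,y=int(uv[0]),int(uv[1]);save(c,"i",(max(0,x-100),max(0,y-75),x+100,max(0,y-75)+150),4);print(max(0,x-100),max(0,y-75))
g=gap(c,.1095);print(g,g[0]-g[1])
print(prof(c,.049,.0475,np.arange(.098,.118,.0005)).astype(int))
print(prof(c,.061,.0400,np.arange(.098,.118,.0005)).astype(int)); st()
E
```

```text
cam [0.0501 0.1071 0.2926]
[315.6966 112.0411]
215 37
(np.float64(0.11072869969281264), np.float64(0.10854909116014974), array([0.1107, 0.1107, 0.1107, 0.1107]), array([0.1085, 0.1085, 0.1085])) 0.0021796085326628994
[171 170 170 170 170 171 170 170 170 170 170 170 170 170 171 171 168 158
 136 107  86  79  79  79  79  79  84  99 124 149 165 171 171 171 171 171
 171 171 171 171]
[174 173 173 173 173 173 173 173 174 174 174 173 173 173 173 174 174 174
 173 173 172 167 149 118  93  84  85  97 118 144 165 173 173 173 173 173
 173 174 174 174]
 13.12 F [0.0498 0.0395 0.15  ] force [ 0.3741 -0.0106 -1.3092]
```

View pics/i.png

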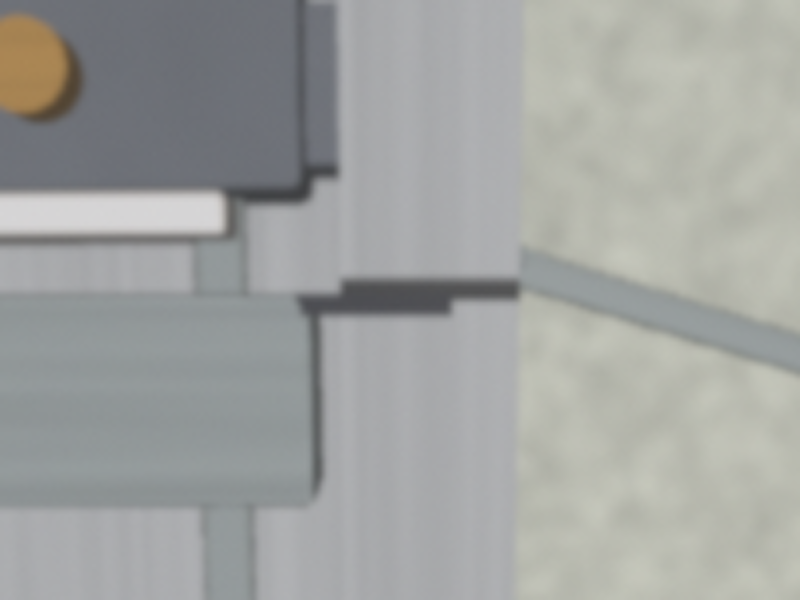

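The pointer (crop rows 297–314) overlaps the line (281–298), so the profile at x=49 is contaminated. I'll measure the blade where it is alone, at x≈42 mm.

```bash
cat >> h.py <<'E'
def gap2(c):
    # near-vertical view: centre by half-level crossings of thin dark bars
    def bar(xs,z,lo,hi):
        ys=np.arange(lo,hi,.0001);o=[]
        for x in xs:
            p=prof(c,x,z,ys);h=(np.percentile(p,80)+p.min())/2;i=np.where(p<h)[0];o.append((ys[i[0]]+ys[i[-1]])/2);wd.append(ys[i[-1]]-ys[i[0]])
        return np.array(o)
    wd=[]
    l=bar((.058,.060,.062,.064),.040,.100,.122);p=bar((.0405,.0415,.0425,.0435),.0475,.100,.116)
    print("line",l,"ptr",p,"widths",np.array(wd)); return np.median(l)-np.median(p)
E
python3 - <<'E'
from h import *
c=capture("wrist");print(gap2(c))
for x in (.0405,.0425):print(prof(c,x,.0475,np.arange(.098,.118,.0005)).astype(int))
q=px2w(c,[(215+375/4,37+308/4)])[0];print(fx(q))
E
```

```text
line [0.1108 0.1108 0.1108 0.1108] ptr [0.1087 0.1095 0.1096 0.1096] widths [0.0026 0.0026 0.0026 0.0026 0.0029 0.0044 0.0046 0.0047]
0.0012750000000000261
[168 168 168 169 168 168 169 169 169 169 170 169 169 169 169 169 167 158
 136 104  83  79  82  95 117 138 150 155 159 165 169 169 169 169 169 169
 169 169 169 169]
[172 172 172 171 172 172 172 172 173 172 172 172 172 172 172 172 170 160
 138 106  83  79  78  77  78  79  84 101 128 153 168 171 173 171 171 172
 172 172 172 172]
[0.0462 0.108  0.0473]
```

Comparing lower edges (equal 3 mm widths), the pointer is at 107.2 mm and the line at 109.5 mm. About 2.25 mm remains, which is 5.1 mm at the rim.

```bash
cat >> h.py <<'E'
def look(name):
    bot.movel(F(.05,.040,.15),v=.2); bot.wait(.3); c=capture("wrist")
    uv=w2px(c,[F(.05,.109,.04)])[0];x,y=int(uv[0]),int(uv[1]);save(c,name,(x-60,y-45,x+60,y+45),6)
    ys=np.arange(.098,.118,.0001)
    def edge(x,z,up=False):
        p=prof(c,x,z,ys);h=(np.percentile(p,90)+p.min())/2;i=np.where(p<h)[0];return ys[i[-1] if up else i[0]]
    print("ptr low",[edge(x,.0475) for x in(.0385,.0395,.0405,.0415,.0425,.0435)],"hi",[edge(x,.0475,1) for x in (.0385,.0395,.0405,.0415,.0425,.0435)])
    print("line low",[edge(x,.04) for x in(.058,.06,.062)],"hi",[edge(x,.04,1) for x in(.058,.06,.062)])
    return c
E
python3 - <<'E'
from h import *
bot.movel(F(0,-.0026,.10),v=.2)
stroke(-.0026,.0025)
c=look("j");st()
E
```

```text
hit True
contact 14.39 F [ 0.0005 -0.0024  0.082 ] force [-1.3442  0.2643  6.1469]
end 14.67 F [0.0002 0.0029 0.0821] force [-0.4897  2.0157  2.9056]
ptr low [np.float64(0.10720000000000027), np.float64(0.10740000000000027), np.float64(0.10740000000000027), np.float64(0.10750000000000028), np.float64(0.10760000000000028), np.float64(0.10760000000000028)] hi [np.float64(0.11020000000000035), np.float64(0.11020000000000035), np.float64(0.11040000000000036), np.float64(0.1116000000000004), np.float64(0.1118000000000004), np.float64(0.1119000000000004)]
line low [np.float64(0.10940000000000033), np.float64(0.10940000000000033), np.float64(0.10940000000000033)] hi [np.float64(0.11220000000000041), np.float64(0.11220000000000041), np.float64(0.11220000000000041)]
 15.89 F [0.0495 0.0396 0.1497] force [0.2011 0.6923 0.0335]
```

View pics/j.png

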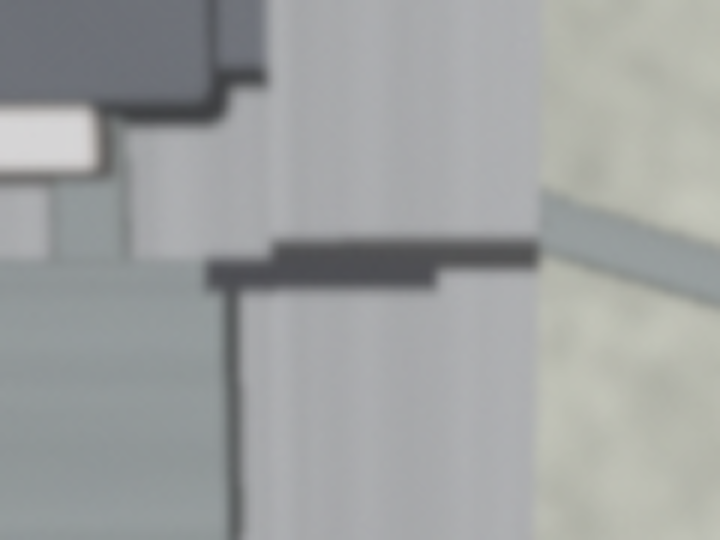

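The pointer moved only about 0.3 mm. Normal force fell to 2.9 N, so the tip slipped. About 2.0 mm is left (blade rows 262–289, line rows 241–268). I'll repeat with a firmer press.

```bash
python3 - <<'E'
from h import *
bot.movel(F(0,-.004,.095),v=.2)
y0=-.004
bot.movel(F(0,y0,.088),v=.2)
print(bot.movel(F(0,y0,.077),v=.02,until_force=9)); s=st("contact"); bot.wait(.2); s=st()
z=fx(s["tcp_pos"])[2]-.0002
for k in range(1,4):
    bot.movel(F(0,y0+k*.00135,z),v=.02); s=st()
    if s["ft_force"][2]<5.5: z-=.0003
    if s["ft_force"][2]>9.5: z+=.0002
bot.movel(F(0,.0,.095),v=.2)
c=look("k");st()
E
```

```text
True
contact 17.13 F [ 0.0004 -0.0039  0.0819] force [-0.5254  0.0207  7.1938]
 17.33 F [ 0.0004 -0.0039  0.0819] force [-1.2762  0.4049  7.54  ]
 17.58 F [ 0.0003 -0.0026  0.082 ] force [-0.0457  0.3241  5.3406]
 17.83 F [ 0.0003 -0.0013  0.0819] force [-1.6209 -0.2582  7.6538]
 18.08 F [ 0.0003 -0.      0.0819] force [-1.2778 -0.9187  8.6844]
ptr low [np.float64(0.1085000000000003), np.float64(0.10880000000000031), np.float64(0.10880000000000031), np.float64(0.10880000000000031), np.float64(0.10880000000000031), np.float64(0.10880000000000031)] hi [np.float64(0.11150000000000039), np.float64(0.11150000000000039), np.float64(0.1116000000000004), np.float64(0.1119000000000004), np.float64(0.1120000000000004), np.float64(0.1120000000000004)]
line low [np.float64(0.10940000000000033), np.float64(0.10940000000000033), np.float64(0.10940000000000033)] hi [np.float64(0.11210000000000041), np.float64(0.11220000000000041), np.float64(0.11210000000000041)]
 19.26 F [0.0495 0.0396 0.1497] force [ 0.2412 -0.334  -0.7515]
```

View pics/k.png

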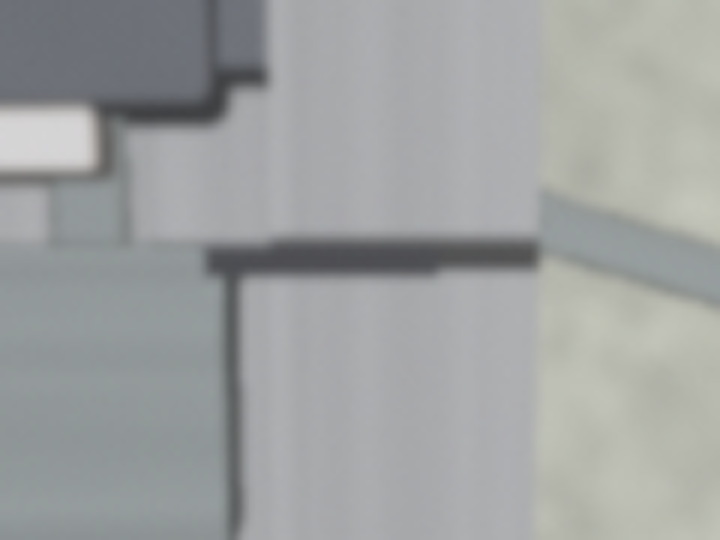

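0.6 mm is left. I'll finish with a short 2.2 mm push, since about 1 mm was lost in take-up last time.

```bash
python3 - <<'E'
from h import *
y0=-.002
bot.movel(F(0,y0,.095),v=.2)
bot.movel(F(0,y0,.088),v=.2)
print(bot.movel(F(0,y0,.077),v=.02,until_force=9)); s=st("contact")
z=fx(s["tcp_pos"])[2]-.0003
for k in range(1,3):
    bot.movel(F(0,y0+k*.0011,z),v=.02); s=st()
bot.movel(F(0,.0002,.095),v=.2)
c=look("l");st()
E
```

```text
True
contact 20.49 F [ 0.0004 -0.0019  0.0819] force [-1.4094 -0.6748  7.6152]
 20.74 F [ 0.0003 -0.0009  0.082 ] force [-1.0413 -0.3162  5.0795]
 20.99 F [0.0003 0.0001 0.082 ] force [-0.7185 -1.2863  6.0067]
ptr low [np.float64(0.10920000000000032), np.float64(0.10930000000000033), np.float64(0.10930000000000033), np.float64(0.10940000000000033), np.float64(0.10930000000000033), np.float64(0.10940000000000033)] hi [np.float64(0.1120000000000004), np.float64(0.1120000000000004), np.float64(0.1120000000000004), np.float64(0.1120000000000004), np.float64(0.1120000000000004), np.float64(0.1120000000000004)]
line low [np.float64(0.10940000000000033), np.float64(0.10940000000000033), np.float64(0.10940000000000033)] hi [np.float64(0.11220000000000041), np.float64(0.11210000000000041), np.float64(0.11220000000000041)]
 22.17 F [0.0495 0.0396 0.1497] force [ 0.1535  0.1957 -0.182 ]
```

View pics/l.png

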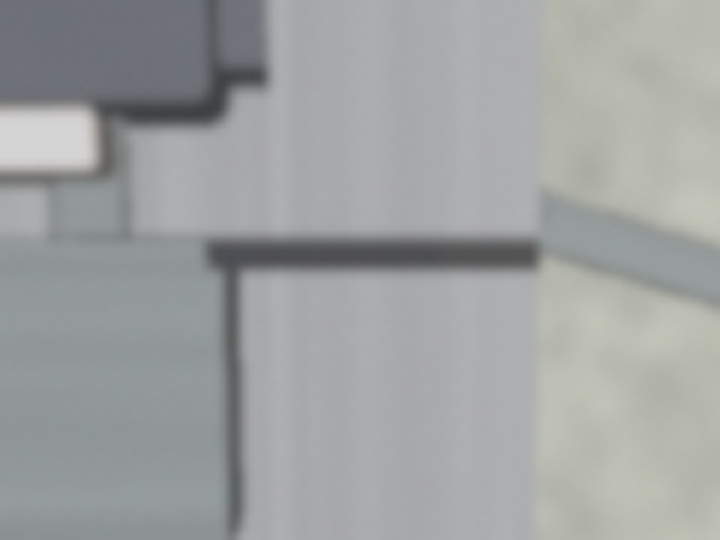

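Pointer and line coincide within ~0.1–0.2 mm (one continuous bar at crop rows 241–268). Now the lever.

```bash
python3 - <<'E'
from h import *
bot.movel(F(0,-.10,.17),v=.25);bot.movel(F(0,-.18,.17),v=.25); bot.wait(.2)
c=capture("wrist");save(c,"m");st()
print("piv px",w2px(c,[F(0,-.085,.05)]),"knob0 px",w2px(c,[F(0,-.135,.072)]))
for n in ["lever_knob","lever_pivot"]:
    for q in models.trace(c,n)[:2]:
        print(n,q["confidence"],np.round(q["rect"],1),q["mask"].sum())
E
```

```text
23.63 F [ 0.0002 -0.1788  0.1699] force [-0.2826 -0.7535 -0.5307]
piv px [[315.3976  70.1255]] knob0 px [[315.0533 159.0028]]
lever_pivot 0.61 [315.7  84.5 194.4 168.9] 28851
lever_pivot 0.28 [316.5 107.7  43.4 123.6] 3164
```

View pics/m.png

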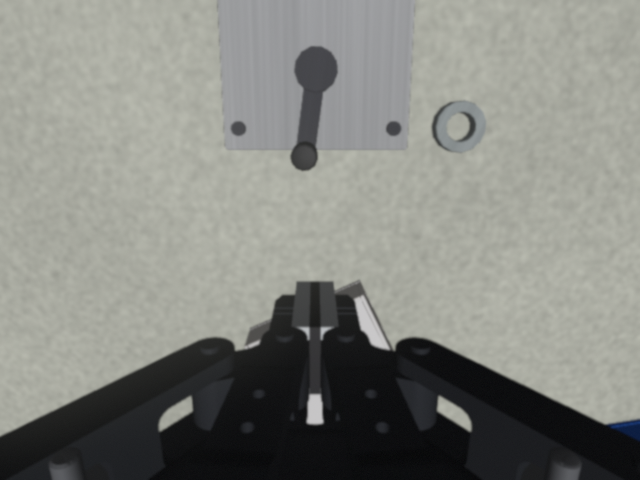

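The knob top is at (304,156) and the pivot at (316,68), close to my model's (315,70). The lever sits slightly toward -x, and the side to push from (+x) is free. I'll sweep it round with the tool turning along.

```bash
cat >> h.py <<'E'
PV=np.array([0,-.085])
def fing(th,d,R=.051):
    k=PV+R*np.array([-np.sin(th),-np.cos(th)]); t=np.array([-np.cos(th),np.sin(th)])
    return k-d*t
def pose(th,d,z): 
    p=fing(th,d); return F(p[0],p[1],z),[np.pi,0,TY-th]
E
python3 - <<'E'
from h import *
c=capture("wrist")
k=fx(px2w(c,[(304,156)],.072)[0])-[0,-.085,0];p=fx(px2w(c,[(316,68)],.055)[0])
kd=fx(px2w(c,[(304,156)])[0]);hub=fx(px2w(c,[(316,68)])[0])
th=np.arctan2(-k[0],-k[1]);print("knob rel",k,np.hypot(*k[:2]),"theta",th,"pivot",p,"depth knob",kd,"hub",hub)
th0=max(th,0)
P,o=pose(th0,.032,.11);bot.move_pose(P,o);st()
P,o=pose(th0,.032,.056);bot.movel(P,v=.1);st("down")
c=capture("wrist");save(c,"n")
P,o=pose(th0,.005,.056);print("touch",bot.movel(P,v=.03,until_force=1.5)); s=st("touch")
q=fx(s["tcp_pos"])[:2]-PV; t=np.array([-np.cos(th0),np.sin(th0)]); print("d at touch",(0.051*np.array([-np.sin(th0),-np.cos(th0)])-q)@t)
E
```

```text
knob rel [-0.0063 -0.0489  0.072 ] 0.04928082942643302 theta 0.12874654419949086 pivot [ 0.0004 -0.0849  0.055 ] depth knob [-0.0064 -0.134   0.0711] hub [ 0.0004 -0.0846  0.0521]
 24.19 F [ 0.0247 -0.139   0.1092] force [ 0.425  -0.2576  0.3037]
down 24.88 F [ 0.0256 -0.14    0.0568] force [ 0.4529 -0.5153 -0.1885]
touch True
touch 25.48 F [ 0.0114 -0.138   0.0558] force [0.0541 0.3451 0.1477]
d at touch 0.01814213362818603
```

View pics/n.png

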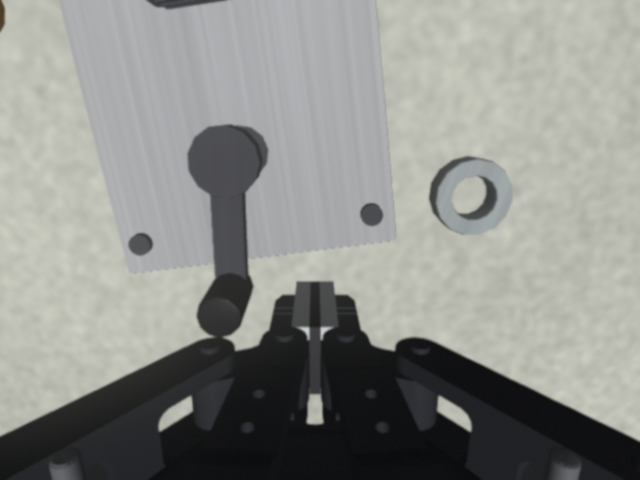

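Theta0 is 0.13, and the knob checks out (height 71 mm, radius 49 mm). The fingers are beside it on the +x side with a clear path. Now the sweep.

```bash
python3 - <<'E'
from h import *
d=.015
ths=[.13,.3,.5,.7,.9,1.1,1.25,1.35]
for th in ths:
    P,o=pose(th,d,.056); bot.movel(P,o,v=.05); s=st(f"{th}")
    if np.linalg.norm(s["ft_force"])>12: print("STOP");break
c=capture("wrist");save(c,"o")
k=PV+.05*np.array([-np.sin(1.35),-np.cos(1.35)]);print(w2px(c,[F(*k,.072)]))
E
```

```text
0.13 25.73 F [ 0.008  -0.1375  0.0559] force [-0.0684  0.0755 -0.0106]
0.3 26.06 F [-0.0008 -0.1381  0.056 ] force [-0.6528  0.0238  0.4334]
0.5 26.42 F [-0.0111 -0.1369  0.056 ] force [-0.9432  0.2352 -1.1073]
0.7 26.77 F [-0.0211 -0.1337  0.056 ] force [-0.306   0.1515 -0.3954]
0.9 27.13 F [-0.0303 -0.1285  0.056 ] force [ 0.094  -1.3715 -0.2706]
1.1 27.49 F [-0.0383 -0.1216  0.056 ] force [-0.0688 -0.2423 -1.2961]
1.25 27.8 F [-0.0434 -0.1154  0.056 ] force [-0.422  -0.1232  0.3926]
1.35 28.06 F [-0.0462 -0.1109  0.056 ] force [0.1091 0.1482 0.0703]
[[268.6116 322.1754]]
```

View pics/o.png

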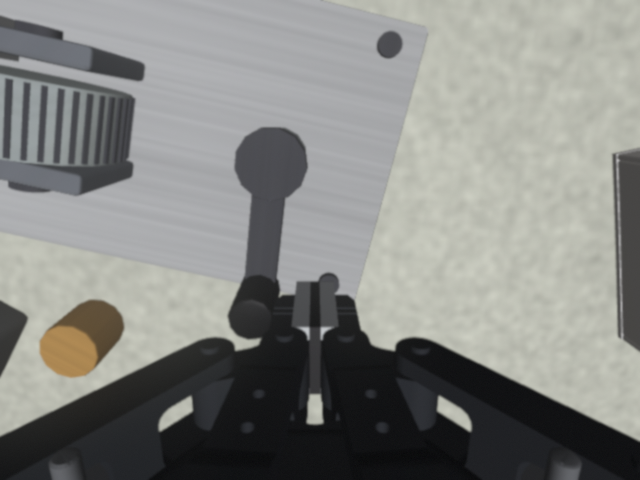

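The knob is at (250,320), ahead of the finger, so the lever is nearly at its stop. I'll push on until contact force rises.

```bash
python3 - <<'E'
from h import *
k=lambda c:None
d=.015; th=1.35
c=capture("wrist"); q=fx(px2w(c,[(250,320)],.072)[0])[:2]-PV; print("knob",q,np.arctan2(-q[0],-q[1]))
hit=False
while th<1.62 and not hit:
    th+=.04; P,o=pose(th,d,.056); 
    hit=bot.movel(P,o,v=.02,until_force=5); s=st(f"{th:.2f} {hit}")
    if np.linalg.norm(s["ft_force"])>6: hit=True
bot.wait(.2); st("settled")
c=capture("wrist");save(c,"p")
E
```

```text
knob [-0.0494 -0.0047] 1.4750264157041784
1.39 False 28.42 F [-0.0472 -0.1092  0.056 ] force [-0.0973 -2.1677 -0.5691]
1.43 True 28.62 F [-0.0479 -0.109   0.056 ] force [ 1.6411 -3.9407  1.9996]
settled 28.82 F [-0.0479 -0.109   0.0559] force [ 1.202  -4.599   2.4684]
```

View pics/p.png

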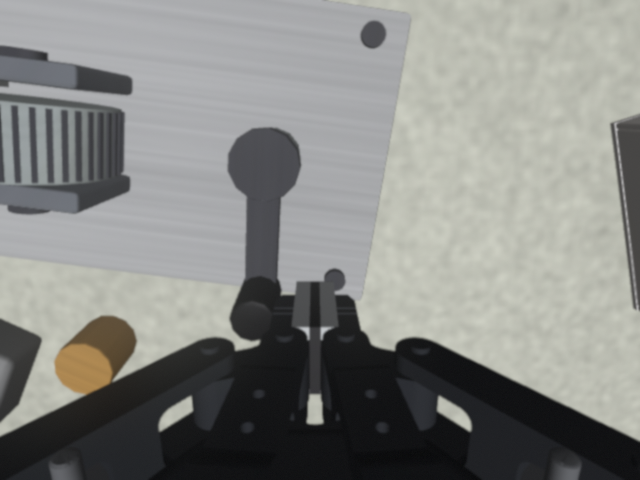

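Force rose stiffly, to about 4.5 N in a fraction of a mm, which suggests the stop. I'll push slightly further to confirm, then back off and check both readings.

```bash
python3 - <<'E'
from h import *
P,o=pose(1.47,.015,.056); print(bot.movel(P,o,v=.01,until_force=5)); s=st("push")
q=fx(s["tcp_pos"]); t=np.array([-np.cos(1.45),np.sin(1.45)])
b=q[:2]-.03*t; bot.movel(F(b[0],b[1],.056),v=.1); st("back")
bot.movel(F(b[0],b[1],.17),v=.2)
bot.move_pose(F(-.03,-.165,.17),[np.pi,0,TY]); bot.wait(.2)
c=capture("wrist");save(c,"q");st()
print(w2px(c,[F(*(PV+.05*np.array([-np.sin(a),-np.cos(a)])),.072) for a in (1.4,1.5)]))
E
```

```text
True
push 29.12 F [-0.0481 -0.1091  0.0559] force [ 1.0904 -4.3079  1.3615]
back 29.57 F [-0.0448 -0.1391  0.0557] force [0.5886 0.059  0.3679]
 31.88 F [-0.0301 -0.165   0.17  ] force [-0.707  -0.2374 -0.2779]
[[280.0956 108.3919]
 [278.8175  99.0549]]
```

View pics/q.png

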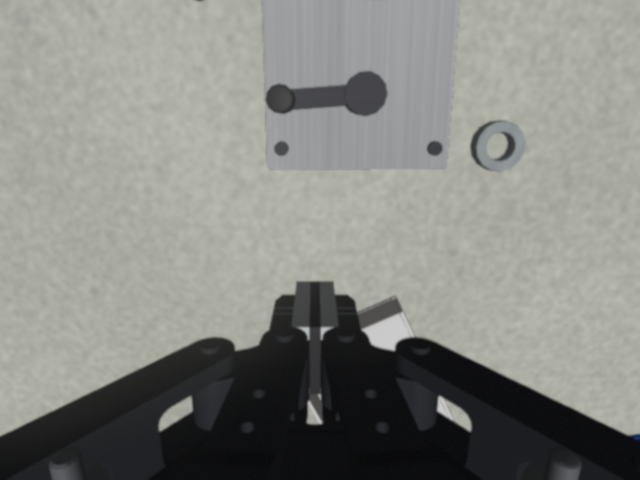

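The knob is at (280,99), against a predicted (279,99) for 1.5 rad, so the lever is at its stop. One last check of the pointer, then I'll hand in.

```bash
python3 - <<'E'
from h import *
bot.movel(F(.0,0,.17),v=.25)
c=look("r"); bot.movel(F(.05,-.06,.25),v=.25); bot.wait(.5); st()
t=capture("top");save(t,"s",(240,140,440,310),4)
E
```

```text
ptr low [np.float64(0.10910000000000032), np.float64(0.10930000000000033), np.float64(0.10930000000000033), np.float64(0.10930000000000033), np.float64(0.10930000000000033), np.float64(0.10930000000000033)] hi [np.float64(0.1119000000000004), np.float64(0.1120000000000004), np.float64(0.1120000000000004), np.float64(0.1120000000000004), np.float64(0.1119000000000004), np.float64(0.1120000000000004)]
line low [np.float64(0.10940000000000033), np.float64(0.10940000000000033), np.float64(0.10940000000000033)] hi [np.float64(0.11210000000000041), np.float64(0.11210000000000041), np.float64(0.11210000000000041)]
 34.74 F [ 0.05   -0.0597  0.2498] force [ 0.0682 -0.3384  0.4369]
```

View pics/r.png

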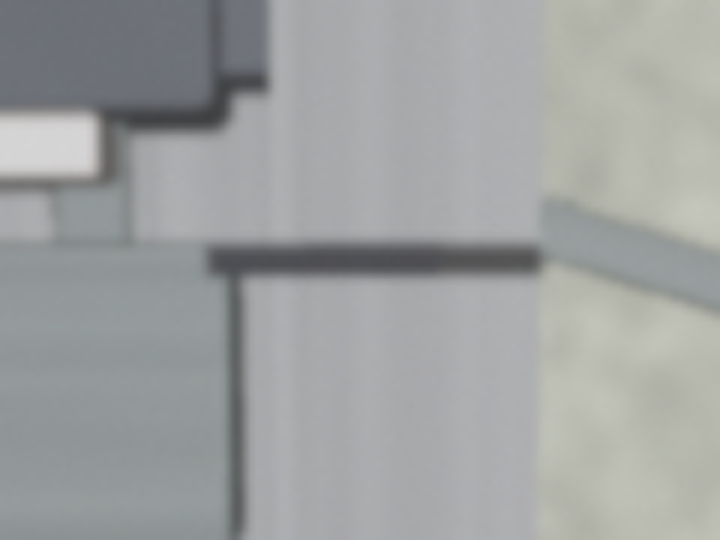

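View pics/s.png

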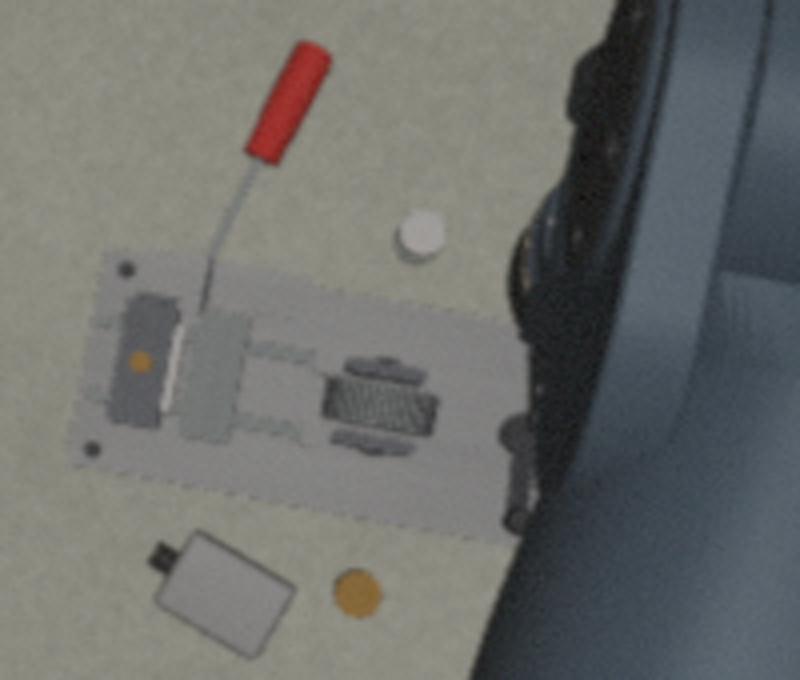

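The pointer still lies on the line (rows 247–273), the lever is round at its stop, the bystanders in view (driver, jar, housing, weight) haven't moved, and the hand is clear.

```bash
python3 - <<'E'
from h import *
print(order.finish_job())
E
```

```text
the job is handed in; nothing more can be done
None
```

The job is done and handed in at about 35 s of the 72 s allowed: the jaw's pointer is on the gauge line and the lock lever is at its stop.

- **Thumbwheel:** I rolled it with the closed fingertips in four long strokes and three short ones. The first short stroke mostly slipped (pressing force fell to 3 N), so I repeated it with a firmer press.
- **Gap:** from straight above, the pointer's edges match the line's to about 0.1–0.2 mm, unchanged after locking. The jaw never went past the line, so it stayed clear of the sensor plate.
- **Lock lever:** only after setting the gap, I pushed the knob from about 0.13 rad until it resisted at about 4.5 N. The wrist picture afterwards put the knob within 1 pixel of where 1.5 rad should be.
- **Clearance:** the hand finished clear at 0.25 m height with no contact force. In the last top view the driver, jar, housing and weight are where they started. The arm hid the ring in that view; it was last seen undisturbed in the earlier wrist picture. The tray and wash bottle were not checked again, but the hand never went near them.

The trained networks were unreliable on the small parts, such as the pointer, gauge line and knob. I measured those from the pictures with the calibration instead.

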